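# Put the torque wrench away in its case

### The arm

A 6-joint arm with a two-finger parallel gripper is mounted at the origin on the work surface. World frame = base frame: x ahead of the robot, y to its left, z up, the work surface at z = 0. Lengths are in m, angles in rad, forces in N, time in s.
With the tool pointing down it reaches from about 0.35 to 0.8 m from the base axis. Payload 7.3 kg.
Tool frame: the origin (TCP) lies between the finger pads; the fingertips stand 22 mm ahead of it and the grasp point (between the pads) lies 3 mm ahead of it; z points along the fingers, y is the line along which they close (so a half turn about z gives the same grasp; the last joint's range is limited). The gripper opens to 85 mm and grips with 20 to 120 N. Pads are 22 mm wide; open, the fingers measure 114 mm over their backs; the gripper's body (76 mm by 85 mm) begins 54 mm behind the grasp point. The pads swing forward as they close: fully open they stand 13 mm farther back than shut.
Start: joints at [1.062, 0.342, 1.524, -0, 1.275, -0.146], TCP at [0.186, 0.491, 0.253] pointing down, gripper open.
Joint ranges: [-2.53, 2.53], [-0.77, 2.02], [0.04, 2.7], [-1, 4.14], [0.28, 2.66], [-3.11, 3.11]. Speed limits (rad/s): [2.57, 2.57, 3.14, 3.14, 3.14, 3.14].

### API

Orientations are given as a unit quaternion [x, y, z, w].
In Python, from bench import get_state, grab_frame, finish_job gives the robot as it stands.
- The arm moves only by the tool arm_command, never from a script. Its arguments are lists of equal length, an entry for each row: "dp": the shift along the tool's x, y, z in mm, a list of three; "turn": the turn, a rotation vector about the tool's x, y, z in rad, a list of three; "fingers": the opening, from 0 (shut) to 1 (fully open). A call has 1 to 20 rows; each row is the pose to reach, as a shift and turn from the pose commanded when the call began, along the tool's axes at that moment; what a row does not reach only later rows make up. A row lasts 1/10 s, in which the tool goes at most 50 mm and 8.59 degrees, less where a joint would pass 70% of its speed; a pose out of reach is approached as far as the arm can. A call with a gripper value outside its range is refused whole. The fingers move at their own pace and stop on an object; the grip force is fixed at half the most. Time passes only in rows, so rows that repeat a pose let the fingers close. It gives the time, the measured TCP pose, the force, the opening and the grip force at its end, in the units of the state.
- get_state(): the state, without advancing time (a new reading comes with each control period).
- grab_frame(name): name is "side" or "top" or "wrist"; returns a dict with "frame" (480x640x3 uint8, blue, green, red), "camera_matrix" (3x3 intrinsics, pixels), "k1" (the pictures are not rectified: a ray, as slopes to the right and down, at radius r is drawn at 1 + k1 r^2 times it, then the intrinsics apply), "extrinsics" (4x4, takes a point from camera to world coordinates); the wrist camera has in their place "hand_eye" (4x4, takes a point from camera to tool coordinates, whose origin is the TCP and whose axes are the flange's). Camera axes: x right, y down, z forward; pixel columns grow to the right and rows downward; lengths in m; the calibration is good to about 2 mm. A picture is of the moment at which its call begins: read the wrist's pose just before it. There is no depth.
- finish_job(): hands the job in; it is judged then, once.
The state is a dict: "time_s": time; "joints": joint angles; "qvel": joint speeds; "effort": joint torques, N m; "tool_pos": TCP position; "orientation": TCP orientation; "ft_force": force on the tool from outside, world axes, zero at the start; "moment": the same for the moment, N m; "opening": opening from 0.0 (shut) to 1.0 (fully open); "gripper_force": force on a finger pad.
Only numpy, scipy, OpenCV 4.12 (cv2) and the standard library are available. Lean on these libraries where they do the work, as an engineer would, in place of code of your own. Each camera call takes 0.05 s, during which the arm holds its last target. There are 200 camera calls.

### The job

Put the torque wrench away: lay it in its moulded pocket in the open red case, the round head in the wide pocket at the head end and the drive square facing up, setting it down rather than dropping it. Then shut the lid fully and fold both yellow latches down flat against the case so that they are hooked. Leave the other things on the bench where they are.

Things in the scene. Friction and masses are not known exactly. Their poses are not given: they have to be found in the camera images.
- case: Red moulded plastic case, fixed, open. Base 110 mm deep (x), 330 mm long (y), 38 mm high; origin at the centre of its underside, z up. Front (-x, latch side) faces the robot; the lid hinges on the back rim. Inside, a wrench pocket along y: floor at z 12 mm, top of the moulding z 36. The seated wrench has its x along the case's +y and its origin at the case's x 0, y 0, z 12 mm.
- pocket_head (a point): Where wrench_head lies when seated (case x 0, y 122, z 26 mm), in the middle of the head pocket: 48 mm wide, y 98 to 146 mm. Next to it the tube channel: 25 mm wide, y 45 to 98 mm.
- pocket_tail (a point): Where wrench_tail lies when seated (case x 0, y -125, z 26 mm), in the grip channel: 40 mm wide, y -146 to -15 mm. Between grip and tube channel, at y -15 to 45 mm, is a finger recess over the full inner width of 100 mm, same floor.
- wrench: Loose torque wrench, 280 mm long on its x axis, 0.65 kg. Origin mid-length at its underside, z up. Axis 14 mm above the underside. Black grip (28 mm diameter, green cap) x -140 to -34 mm; collar (24) to -10; bare steel tube (16) to 105; head (36 mm diameter, 28 thick) centred at x 122, a 9.5 mm drive square standing 11 mm above it. Balances on the tube, x 28 mm.
- wrench_head (a point): Centre of the wrench's head, on its axis (wrench frame x 122, y 0, z 14 mm).
- wrench_tail (a point): Point on the wrench's axis inside the grip near its end (wrench frame x -125, y 0, z 14 mm).
- case_lid (a joint): Lid hinge, rad: 0 shut, grows as it opens, stop at 1.92. Axis along the case's y at case x 55, z 38 mm. A stiffish hinge: the lid stays where it is left above about 0.8 rad, sinks shut by its own weight below about 0.5 rad, and takes 1 to 2 N at its edge to swing.
- lid_edge (a point): Middle of the outer face of the lid's front wall, half way up it (shut: case x -55, y 0, z 51 mm). The lid is a hollow shell 110 x 330 mm, 26 mm deep, walls 5 mm, 0.25 kg; shut, its top is at case z 64 mm.
- latch_left (a joint): Left latch (case y +100 mm), rad: 0 folded down flat over the case front, hooked under its catch; grows as it swings out, 1.57 stands straight out from the lid's front wall, stop at 2.1. A stiff hinge on the lid: it stays where left and takes 1 to 3 N at the tip. It can hook only with the lid fully shut; then its axis is at case x -58, z 52 mm.
- latch_left_tip (a point): Middle of the free edge of the left latch, a yellow plate 32 mm wide, 5 mm thick, reaching 34 mm from its hinge; its middle plane lies 9 mm outboard of the hinge axis (folded, its outer face is at case x -69.5 mm and its free edge at z 18 mm).
- latch_right (a joint): Right latch (case y -100 mm), rad: the same as the left one.
- latch_right_tip (a point): Middle of the free edge of the right latch.
- dish: Bystander: open steel parts dish, 110 mm across, 30 mm high; origin at the centre of its underside.
- flask: Bystander: teal drinking flask, 72 mm across, 165 mm high; origin at the centre of its underside.
- cup: Bystander: white cup, 80 mm across the rim, 95 mm high; origin at the centre of its underside.
- screwdriver: Bystander: green-handled screwdriver lying along its x axis, about 200 mm long.

How it is judged:
By the outcome, as a careful person would: the job done as asked, in the order asked, and still so for the second after the job is handed in, with the robot touching nothing.
It also fails if it takes over 64 s, if anything falls off the work surface, if the arm or the gripper's body presses on something with over 40 N, if the wrist force passes 120 N, or if a joint passes its speed limit or range.

## Working session

There is one attempt and no reset: what is moved stays moved. The work goes in short steps, Python scripts to look and compute and a tool call to move; the robot and the scene stay as the last step left them, time stands still between calls to the robot, and variables do not carry over. Pictures are saved under pics/ and viewed, at most 10 in all, crops included, and the job is handed in when it is done.

Besides the shell and the picture viewer there is one more tool, called as name(argument=value, ...) on one line, values as JSON. arm_command: Moves the arm, as the interface text tells. Its arguments: {"type":"object","properties":{"dp":{"type":"array"},"turn":{"type":"array"},"fingers":{"type":"array"}},"required":["dp","turn","fingers"]}

```bash
ls; mkdir -p pics
python3 - <<'E'
from bench import *
import cv2, pickle, numpy as np
s=get_state();print(s)
F={}
for n in("side","top","wrist"):
    f=grab_frame(n);F[n]=f;cv2.imwrite(f"pics/{n}0.png",f["frame"])
    print(n,{k:np.round(v,4).tolist() for k,v in f.items() if k!="frame"})
pickle.dump(F,open("f0.pkl","wb"))
E
```

```text
pics
{'time_s': 0.0, 'joints': array([ 1.06200923e+00,  3.42729895e-01,  1.52502205e+00,  3.94031292e-06,
        1.27538077e+00, -1.46027993e-01]), 'qvel': array([ 0.00096423, -0.0010123 ,  0.00155633, -0.00191978, -0.00126016,
        0.00058199]), 'effort': array([-7.16863960e-04, -4.33688807e+01, -2.46007794e+01, -2.08756196e-04,
        7.96567881e-03,  1.75813433e-06]), 'tool_pos': array([0.1861118 , 0.49051579, 0.25262045]), 'orientation': array([ 1.80387176e-01,  9.83595381e-01, -7.28519634e-04, -2.49417804e-04]), 'ft_force': array([0.25770937, 0.15755254, 0.27678198]), 'moment': array([ 0.02303559,  0.03440166, -0.05278972]), 'gripper_force': 0.0, 'opening': 0.9974146579487735}
side {'camera_matrix': [[503.0495, 0.0, 322.2725], [0.0, 503.0495, 233.6954], [0.0, 0.0, 1.0]], 'k1': -0.0323, 'extrinsics': [[0.9974, -0.0623, 0.0368, 0.539], [-0.0698, -0.6951, 0.7155, -0.6614], [-0.019, -0.7162, -0.6976, 0.7178], [0.0, 0.0, 0.0, 1.0]]}
top {'camera_matrix': [[456.2533, 0.0, 319.5505], [0.0, 456.2533, 240.0623], [0.0, 0.0, 1.0]], 'k1': -0.0212, 'extrinsics': [[0.0178, -0.9807, 0.1945, 0.4002], [-0.9998, -0.0165, 0.0085, -0.024], [-0.0051, -0.1946, -0.9809, 0.9932], [0.0, 0.0, 0.0, 1.0]]}
wrist {'camera_matrix': [[398.2219, 0.0, 321.7914], [0.0, 398.2219, 238.8251], [0.0, 0.0, 1.0]], 'k1': -0.0142, 'hand_eye': [[0.0006, -0.9601, -0.2798, 0.0708], [1.0, 0.0007, -0.0005, 0.0003], [0.0007, -0.2798, 0.9601, -0.1205], [0.0, 0.0, 0.0, 1.0]]}
```

View pics/top0.png

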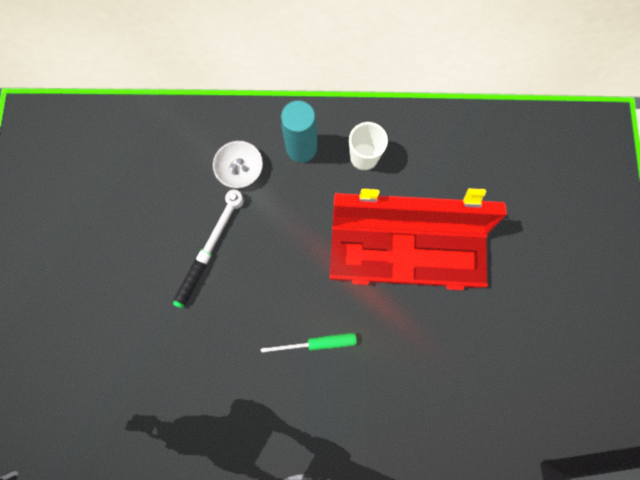

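View pics/side0.png

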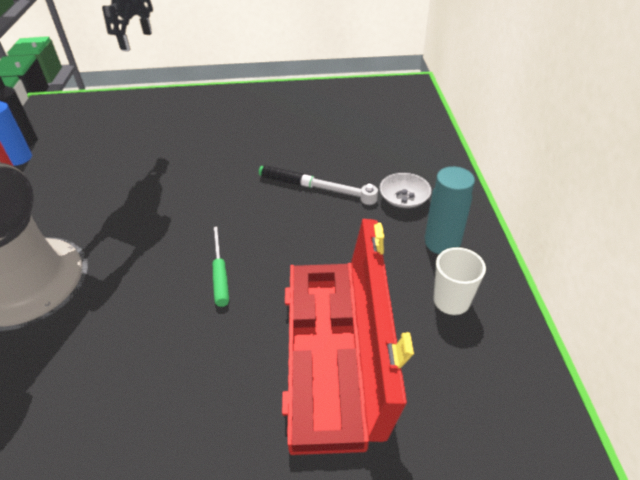

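```bash
cat > h.py <<'E'
import numpy as np, cv2, pickle
from scipy.spatial.transform import Rotation as R
def cam(f,state=None):
    if "extrinsics" in f: return np.array(f["extrinsics"])
    T=np.eye(4);T[:3,:3]=R.from_quat(state["orientation"]).as_matrix();T[:3,3]=state["tool_pos"]
    return T@np.array(f["hand_eye"])
def dist(f): return np.array([f["k1"],0,0,0,0.])
def hit(f,uv,z,T=None):
    T=cam(f) if T is None else T
    n=cv2.undistortPoints(np.array(uv,float).reshape(-1,1,2),np.array(f["camera_matrix"]),dist(f))[:,0]
    d=np.c_[n,np.ones(len(n))]@T[:3,:3].T
    return T[:3,3]+d*((z-T[2,3])/d[:,2])[:,None]
def proj(f,P,T=None):
    T=cam(f) if T is None else T
    W=np.linalg.inv(T)
    return cv2.projectPoints(np.array(P,float).reshape(-1,1,3),W[:3,:3],W[:3,3],np.array(f["camera_matrix"]),dist(f))[0][:,0]
E
python3 - <<'E'
from h import *
F=pickle.load(open("f0.pkl","rb"))
t=F["top"]["frame"];s=F["side"]["frame"]
a=cv2.resize(t[180:300,320:520],None,fx=4,fy=4,interpolation=cv2.INTER_CUBIC)[:, :800]
b=cv2.resize(t[180:320,160:260],None,fx=4,fy=4,interpolation=cv2.INTER_CUBIC)
cv2.imwrite("pics/a.png",a)
c=cv2.resize(s[210:460,270:420],None,fx=2.4,fy=2.4,interpolation=cv2.INTER_CUBIC)
o=np.zeros((600,800,3),np.uint8);o[:560,:400]=b;o[:c.shape[0],410:410+c.shape[1]]=c
cv2.imwrite("pics/b.png",o)
E
```

```text
(no output)
```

View pics/a.png

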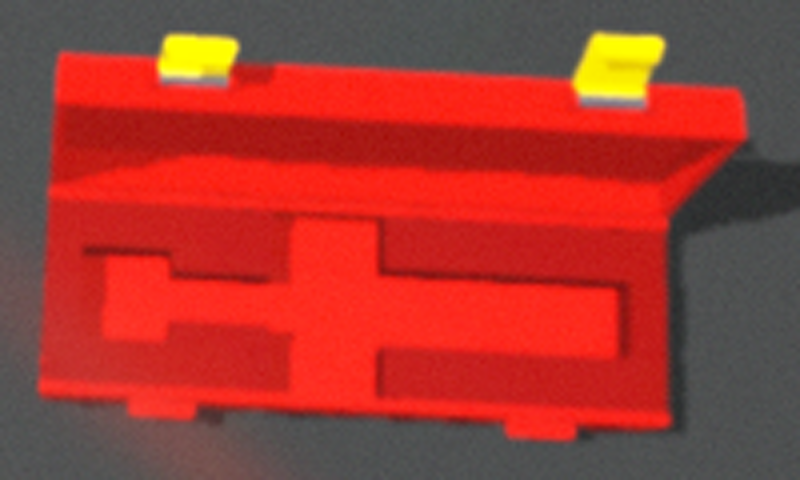

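View pics/b.png

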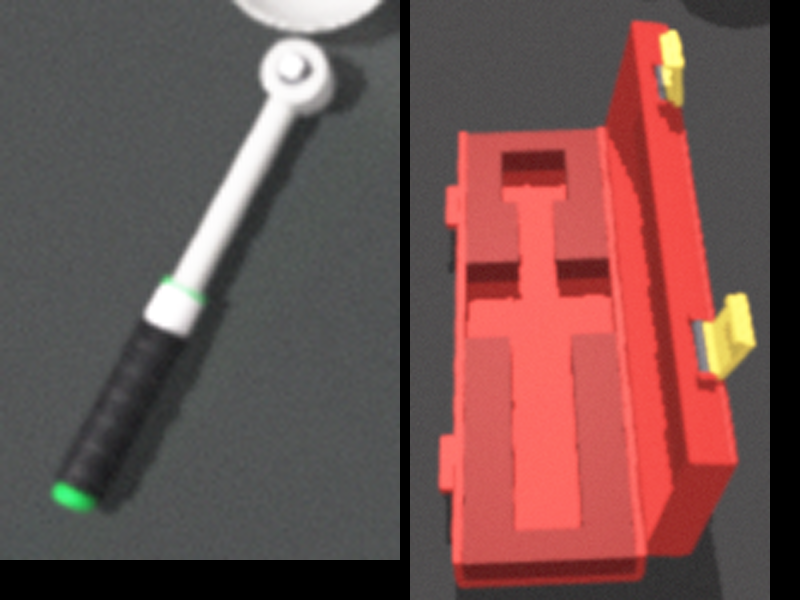

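```bash
cat > fit.py <<'E'
from h import *
from scipy.optimize import least_squares
F=pickle.load(open("f0.pkl","rb"))
A=lambda x,y:(320+x/4,180+y/4)
B=lambda x,y:(160+x/4,180+y/4)
S=lambda x,y:(270+(x-410)/2.4,210+y/2.4)
def fit(obs,x0):
    M=lambda p,P:np.c_[np.array(P)/1e3@R.from_euler('z',p[2]).as_matrix().T+[p[0],p[1],0]]
    def r(p): return np.concatenate([(proj(F[c],M(p,[P]))[0]-uv) for c,P,uv in obs])
    o=least_squares(r,x0,loss='soft_l1');return o.x,r(o.x).reshape(-1,2)
case=[("top",(55,165,38),A(50,195)),("top",(55,-165,38),A(668,220)),
("top",(50,45,36),A(290,216)),("top",(50,-15,36),A(384,218)),
("top",(20,-15,36),A(384,272)),("top",(20,-146,36),A(628,284)),("top",(-20,-15,36),A(382,350)),
("top",(24,98,36),A(170,254)),("top",(12.5,45,12),A(290,283)),("top",(-12.5,45,36),A(290,330)),("top",(-24,98,36),A(168,341)),
("side",(-55,-165,38),S(457,567)),("side",(55,-165,38),S(643,559)),("side",(-55,165,38),S(459,133)),
("side",(-20,-15,36),S(511,337)),("side",(20,-15,36),S(573,335)),("side",(12.5,45,36),S(557,262)),("side",(-12.5,45,36),S(519,263)),
("side",(-20,-146,36),S(515,528)),("side",(20,-146,36),S(580,527)),("side",(-24,146,36),S(503,151)),("side",(24,146,36),S(565,150))]
p,r=fit(case,[.42,-.2,0]);print("case",p);print([(c,P) +tuple(np.round(e,1)) for (c,P,_),e in zip(case,r)])
w=[("top",(122,0,39),B(292,66)),("top",(122,0,16),B(296,77)),("top",(-139,0,14),B(73,497)),("side",(-140,0,14),(262,171)),("side",(122,0,22),(370,192))]
p,r=fit(w,[.43,.25,-.5]);print("wr",p,np.round(r,1).tolist())
E
python3 fit.py
```

```text
case [ 0.55921343 -0.20818551 -0.03659603]
[('top', (55, 165, 38), np.float64(1.1), np.float64(-2.4)), ('top', (55, -165, 38), np.float64(0.5), np.float64(-0.6)), ('top', (50, 45, 36), np.float64(-3.2), np.float64(-2.3)), ('top', (50, -15, 36), np.float64(1.3), np.float64(-1.3)), ('top', (20, -15, 36), np.float64(1.1), np.float64(-1.1)), ('top', (20, -146, 36), np.float64(1.5), np.float64(-0.9)), ('top', (-20, -15, 36), np.float64(1.3), np.float64(-2.0)), ('top', (24, 98, 36), np.float64(1.7), np.float64(-1.2)), ('top', (12.5, 45, 12), np.float64(-5.2), np.float64(0.1)), ('top', (-12.5, 45, 36), np.float64(-3.9), np.float64(-2.0)), ('top', (-24, 98, 36), np.float64(1.4), np.float64(-0.7)), ('side', (-55, -165, 38), np.float64(-2.6), np.float64(-1.2)), ('side', (55, -165, 38), np.float64(0.6), np.float64(-1.2)), ('side', (-55, 165, 38), np.float64(-0.5), np.float64(-0.1)), ('side', (-20, -15, 36), np.float64(-1.3), np.float64(-0.2)), ('side', (20, -15, 36), np.float64(-1.7), np.float64(-0.4)), ('side', (12.5, 45, 36), np.float64(-1.4), np.float64(-0.9)), ('side', (-12.5, 45, 36), np.float64(-0.7), np.float64(-0.7)), ('side', (-20, -146, 36), np.float64(-1.3), np.float64(1.2)), ('side', (20, -146, 36), np.float64(0.4), np.float64(0.4)), ('side', (-24, 146, 36), np.float64(-1.7), np.float64(0.3)), ('side', (24, 146, 36), np.float64(-0.9), np.float64(-0.2))]
wr [ 0.57529585  0.22553461 -0.43361482] [[0.1, -1.3], [1.1, -1.1], [-0.0, 0.1], [-1.5, -1.0], [-0.8, -0.6]]
```

arm_command(dp=[[-587, -494, 0], [-587, -494, 0], [-587, -494, 0], [-587, -494, 0], [-587, -494, 0], [-587, -494, 0], [-587, -494, 0], [-587, -494, 0], [-587, -494, 0], [-587, -494, 0], [-587, -494, 0], [-587, -494, 0], [-587, -494, 0], [-587, -494, 0], [-587, -494, 0], [-587, -494, 0], [-587, -494, 0], [-587, -494, 0], [-587, -494, 0]], turn=[[0, 0, 1.245], [0, 0, 1.245], [0, 0, 1.245], [0, 0, 1.245], [0, 0, 1.245], [0, 0, 1.245], [0, 0, 1.245], [0, 0, 1.245], [0, 0, 1.245], [0, 0, 1.245], [0, 0, 1.245], [0, 0, 1.245], [0, 0, 1.245], [0, 0, 1.245], [0, 0, 1.245], [0, 0, 1.245], [0, 0, 1.245], [0, 0, 1.245], [0, 0, 1.245]], fingers=[1, 1, 1, 1, 1, 1, 1, 1, 1, 1, 1, 1, 1, 1, 1, 1, 1, 1, 1])

```text
time_s: 2.05
tool_pos: [0.5593, -0.1781, 0.2533]
orientation: [0.72, 0.694, 0.0, -0.0]
ft_force: [0.0, -0.4, -0.0]
opening: 0.997
gripper_force: 0.0
```

Run:
```python
from bench import *
from h import *
s=get_state();f=grab_frame("wrist");pickle.dump((s,f),open("w1.pkl","wb"))
print(s["time_s"],s["joints"],s["tool_pos"],s["orientation"])
cv2.imwrite("pics/w1.png",f["frame"])
```

```text
2.05 [-4.38915233e-01  4.57001234e-01  1.34527971e+00  3.88978559e-04
  1.33999742e+00 -4.03037752e-01] [ 0.55932256 -0.17805539  0.25330513] [ 7.19707815e-01  6.94276967e-01  5.46879767e-05 -3.87813735e-04]
```

View pics/w1.png

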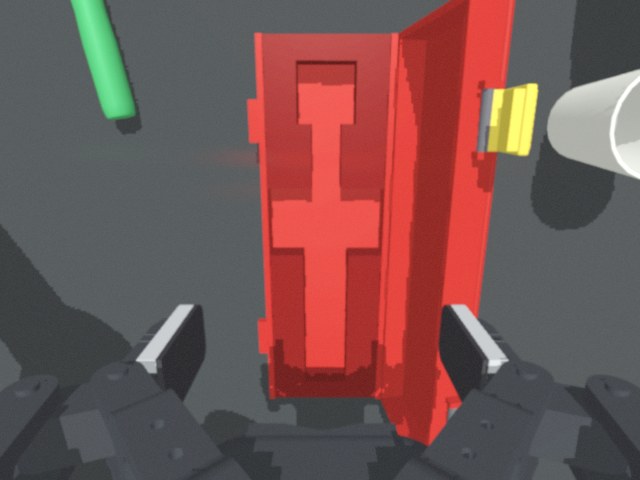

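```bash
cat > fit2.py <<'E'
from h import *
from scipy.optimize import least_squares
s,f=pickle.load(open("w1.pkl","rb"));T=cam(f,s)
obs=[((-55,165,38),(256,34)),((55,165,38),(398,34)),((-55,-165,38),(271,397)),((55,-165,38),(380,397)),
((-24,146,36),(297,62)),((24,146,36),(356,62)),((-24,98,36),(297,124)),((24,98,36),(356,124)),
((-12.5,98,36),(312,124)),((12.5,98,36),(341,124)),((-12.5,45,36),(311,200)),((12.5,45,36),(341,200)),
((-20,-15,36),(303,250)),((20,-15,36),(348,250)),((-20,-146,36),(305,374)),((20,-146,36),(346,374))]
M=lambda p,P:np.array(P)/1e3@R.from_euler('z',p[2]).as_matrix().T+[p[0],p[1],0]
r=lambda p:np.concatenate([proj(f,M(p,[P]),T)[0]-uv for P,uv in obs])
o=least_squares(r,[.56,-.2,0],loss='soft_l1');print(o.x)
for (P,uv),e in zip(obs,r(o.x).reshape(-1,2)):print(P,uv,np.round(e,1))
for P in [(-24,98,12),(-24,146,12),(-12.5,45,12),(-20,-15,12),(-20,-146,12)]:print(P,proj(f,M(o.x,[P]),T)[0])
E
python3 fit2.py
```

```text
[ 0.56218069 -0.20594798 -0.03624707]
(-55, 165, 38) (256, 34) [-1.  -0.5]
(55, 165, 38) (398, 34) [ 0.5 -0.4]
(-55, -165, 38) (271, 397) [-0.8  1.5]
(55, -165, 38) (380, 397) [0.4 1.6]
(-24, 146, 36) (297, 62) [-1.  -1.4]
(24, 146, 36) (356, 62) [ 1.2 -1.4]
(-24, 98, 36) (297, 124) [-0.   0.1]
(24, 98, 36) (356, 124) [-0.2  0.2]
(-12.5, 98, 36) (312, 124) [-0.9  0.1]
(12.5, 98, 36) (341, 124) [0.7 0.1]
(-12.5, 45, 36) (311, 200) [  0.5 -11.3]
(12.5, 45, 36) (341, 200) [ -0.2 -11.3]
(-20, -15, 36) (303, 250) [0.5 5.4]
(20, -15, 36) (348, 250) [0.2 5.5]
(-20, -146, 36) (305, 374) [0.1 7. ]
(20, -146, 36) (346, 374) [-0.4  7.1]
(-24, 98, 12) [298.65574121 124.02448642]
(-24, 146, 12) [297.8109882   64.85223448]
(-12.5, 45, 12) [312.15980858 184.49969793]
(-20, -15, 12) [304.65834725 247.34888366]
(-20, -146, 12) [306.08596505 366.78615597]
```

arm_command(dp=[[396, 20, 50], [396, 20, 50], [396, 20, 50], [396, 20, 50], [396, 20, 50], [396, 20, 50], [396, 20, 50], [396, 20, 50], [396, 20, 50], [396, 20, 50], [396, 20, 50], [396, 20, 50], [396, 20, 50], [396, 20, 50], [396, 20, 50], [396, 20, 50], [396, 20, 50]], turn=[[0, 0, 1.97], [0, 0, 1.97], [0, 0, 1.97], [0, 0, 1.97], [0, 0, 1.97], [0, 0, 1.97], [0, 0, 1.97], [0, 0, 1.97], [0, 0, 1.97], [0, 0, 1.97], [0, 0, 1.97], [0, 0, 1.97], [0, 0, 1.97], [0, 0, 1.97], [0, 0, 1.97], [0, 0, 1.97], [0, 0, 1.97]], fingers=[1, 1, 1, 1, 1, 1, 1, 1, 1, 1, 1, 1, 1, 1, 1, 1, 1])

```text
time_s: 3.8
tool_pos: [0.5941, 0.216, 0.2036]
orientation: [0.977, -0.215, 0.0, -0.0]
ft_force: [0.4, 0.4, -0.3]
opening: 0.999
gripper_force: 0.0
```

Run:
```python
from bench import *
from h import *
s=get_state();f=grab_frame("wrist");pickle.dump((s,f),open("w2.pkl","wb"))
print(s["time_s"],s["joints"],s["tool_pos"],s["orientation"])
T=cam(f,s);im=f["frame"].copy()
P=np.array([(x,0,14) for x in (-140,-34,20,105,122)]+[(122,0,39)])/1e3@R.from_euler('z',-.4336).as_matrix().T+[.5753,.2255,0]
for u in proj(f,P,T):cv2.circle(im,tuple(int(round(v)) for v in u),2,(0,0,255),-1);print(u)
cv2.imwrite("pics/w2.png",im)
```

```text
3.8 [2.27538174e-01 5.77753440e-01 1.27955333e+00 5.11533378e-05
 1.28403312e+00 2.23205656e+00] [0.59410425 0.2159997  0.2035576 ] [ 9.76576093e-01 -2.15172301e-01  1.03560116e-04 -7.64842261e-05]
[321.02656536 388.17972346]
[321.01084596 280.14723559]
[321.0024471  217.19775394]
[320.98888726 105.20798177]
[320.98615764  80.69558172]
[320.93322235  76.88972542]
```

View pics/w2.png

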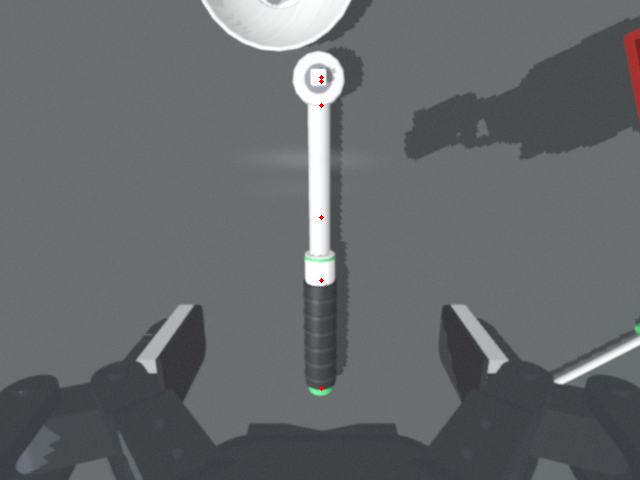

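arm_command(dp=[[0, -1.5, 50], [0, -1.5, 100], [0, -1.5, 140], [0, -1.5, 165], [0, -1.5, 176], [0, -1.5, 176], [0, -1.5, 176], [0, -1.5, 176], [0, -1.5, 176], [0, -1.5, 176], [0, -1.5, 176], [0, -1.5, 176], [0, -1.5, 176]], turn=[[0, 0, 0], [0, 0, 0], [0, 0, 0], [0, 0, 0], [0, 0, 0], [0, 0, 0], [0, 0, 0], [0, 0, 0], [0, 0, 0], [0, 0, 0], [0, 0, 0], [0, 0, 0], [0, 0, 0]], fingers=[1, 0.8, 0.7, 0.6, 0.5, 0.5, 0, 0, 0, 0, 0, 0, 0])

```text
time_s: 5.15
tool_pos: [0.5963, 0.2174, 0.0295]
orientation: [0.976, -0.216, 0.002, -0.001]
ft_force: [0.0, -1.1, 7.2]
opening: 0.162
gripper_force: 58.8
```

arm_command(dp=[[0, 0, -10], [0, 0, -40], [0, 0, -80], [0, 0, -130], [0, 0, -180], [0, 0, -200], [20, 40, -200], [35, 80, -200], [50, 120, -200], [65, 160, -200], [80, 200, -200], [92, 240, -200], [104, 280, -200], [115, 310, -200], [123, 335, -200], [130, 355, -200], [135, 368, -200], [139, 376, -200], [139, 376, -200], [139, 376, -200]], turn=[[0, 0, 0], [0, 0, 0], [0, 0, 0], [0, 0, 0], [0, 0, 0], [0, 0, -0.05], [0, 0, -0.15], [0, 0, -0.3], [0, 0, -0.45], [0, 0, -0.6], [0, 0, -0.75], [0, 0, -0.9], [0, 0, -1.05], [0, 0, -1.2], [0, 0, -1.35], [0, 0, -1.5], [0, 0, -1.65], [0, 0, -1.8], [0, 0, -1.92], [0, 0, -1.97]], fingers=[0, 0, 0, 0, 0, 0, 0, 0, 0, 0, 0, 0, 0, 0, 0, 0, 0, 0, 0, 0])

```text
time_s: 7.15
tool_pos: [0.5613, -0.1826, 0.2268]
orientation: [0.719, 0.695, -0.0, -0.001]
ft_force: [0.3, 0.0, -6.6]
opening: 0.156
gripper_force: 59.5
```

Run:
```python
from bench import *
from h import *
s=get_state();f=grab_frame("wrist");pickle.dump((s,f),open("w3.pkl","wb"))
print(s["time_s"],s["joints"],s["tool_pos"],s["orientation"],s["ft_force"],s["opening"])
T=cam(f,s);im=f["frame"].copy()
Tt=np.eye(4);Tt[:3,:3]=R.from_quat(s["orientation"]).as_matrix();Tt[:3,3]=s["tool_pos"]
# wrench in tool: x along tool x, offset -23; underside 29.5mm below TCP
P=(np.array([(x,0,14) for x in (-140,-34,105)]+[(122,0,39)])/1e3-[.023,0,.0295])*[1,-1,-1]
P=P@Tt[:3,:3].T+Tt[:3,3]
C=np.array([(-24,146,36),(24,146,36),(-24,98,36),(24,98,36),(-55,165,38),(55,165,38),(-55,-165,38)])/1e3@R.from_euler('z',-.0362).as_matrix().T+[.562,-.206,0]
for Q,c in((P,(255,0,0)),(C,(0,255,0))):
  for u in proj(f,Q,T):cv2.circle(im,tuple(int(round(v)) for v in u),2,c,-1);print(u)
cv2.imwrite("pics/w3.png",im)
```

```text
7.15 [-4.44429416e-01  4.83490160e-01  1.37634097e+00  1.27365151e-04
  1.28401708e+00 -4.11037900e-01] [ 0.5612694  -0.18261838  0.22681153] [ 7.18825478e-01  6.95189655e-01 -3.37623429e-04 -1.07778493e-03] [ 0.31344837  0.00976331 -6.63294103] 0.15604211244681052
[320.89380506 612.74194256]
[320.86527274 441.25036116]
[320.82287622  87.98621838]
[320.54361877   7.31586571]
[291.23163308  48.407175  ]
[358.16388636  48.62750477]
[292.33641455 118.10584142]
[356.3810181  118.33016474]
[246.29943792  18.35237642]
[403.43601948  18.85575537]
[263.84972408 413.27981799]
```

View pics/w3.png

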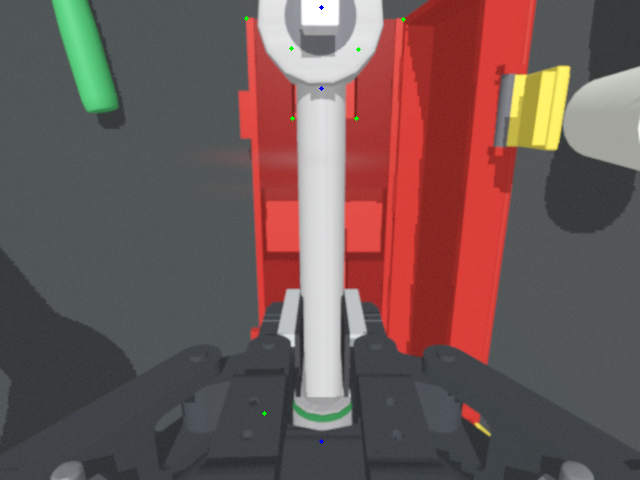

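arm_command(dp=[[0, 1, 40], [0.6, 1.7, 80], [0.6, 1.7, 110], [0.6, 1.7, 130], [0.6, 1.7, 145], [0.6, 1.7, 155], [0.6, 1.7, 163], [0.6, 1.7, 170], [0.6, 1.7, 174], [0.6, 1.7, 177], [0.6, 1.7, 179], [0.6, 1.7, 180], [0.6, 1.7, 180]], turn=[[0, 0, 0.003], [0, 0, 0.003], [0, 0, 0.003], [0, 0, 0.003], [0, 0, 0.003], [0, 0, 0.003], [0, 0, 0.003], [0, 0, 0.003], [0, 0, 0.003], [0, 0, 0.003], [0, 0, 0.003], [0, 0, 0.003], [0, 0, 0.003]], fingers=[0, 0, 0, 0, 0, 0, 0, 0, 0, 0, 0, 0, 0])

```text
time_s: 8.5
tool_pos: [0.564, -0.182, 0.0474]
orientation: [0.721, 0.693, 0.0, 0.0]
ft_force: [0.5, -0.0, -6.3]
opening: 0.156
gripper_force: 59.5
```

arm_command(dp=[[0, 0, 2], [0, 0, 3.5], [0, 0, 5], [0, 0, 6], [0, 0, 6]], turn=[[0, 0, 0], [0, 0, 0], [0, 0, 0], [0, 0, 0], [0, 0, 0]], fingers=[0, 0, 0, 0, 0])

```text
time_s: 9.0
tool_pos: [0.564, -0.182, 0.0416]
orientation: [0.721, 0.693, 0.0, 0.0]
ft_force: [-2.3, -0.2, -1.6]
opening: 0.156
gripper_force: 60.1
```

arm_command(dp=[[0, 0, 1], [0, 0, 1], [0, 0, 1], [0, 0, 1], [0, 0, 1], [0, 0, 1], [0, 0, -10], [0, 0, -50], [0, 0, -100], [0, 0, -150], [0, 0, -200], [0, 0, -210], [0, 0, -210]], turn=[[0, 0, 0], [0, 0, 0], [0, 0, 0], [0, 0, 0], [0, 0, 0], [0, 0, 0], [0, 0, 0], [0, 0, 0], [0, 0, 0], [0, 0, 0], [0, 0, 0], [0, 0, 0], [0, 0, 0]], fingers=[0, 0.2, 0.25, 0.35, 0.4, 0.4, 0.4, 0.4, 0.4, 0.3, 0.1, 0, 0])

```text
time_s: 10.3
tool_pos: [0.5647, -0.1823, 0.2544]
orientation: [0.721, 0.693, 0.001, 0.003]
ft_force: [1.0, -0.1, -0.8]
opening: -0.003
gripper_force: 0.0
```

Run:
```python
from bench import *
from h import *
s=get_state();f=grab_frame("wrist");g=grab_frame("side");pickle.dump((s,f,g),open("w4.pkl","wb"))
print(s["time_s"],s["joints"],s["tool_pos"],s["orientation"],s["ft_force"],s["opening"])
c=cv2.resize(g["frame"][130:460,270:520],None,fx=1.4,fy=1.4,interpolation=cv2.INTER_CUBIC)
o=np.zeros((480,800,3),np.uint8);o[:,:450]=f["frame"][:,150:600];o[:c.shape[0],450:]=c[:,:350]
cv2.imwrite("pics/w4.png",o)
```

```text
10.3 [-4.41420957e-01  4.64672014e-01  1.32970752e+00  1.00598765e-04
  1.34131630e+00 -4.01496654e-01] [ 0.56465443 -0.18227789  0.25442256] [0.72108503 0.69284031 0.00109531 0.00273784] [ 1.02408807 -0.07547243 -0.83074427] -0.003378610222019537
```

View pics/w4.png

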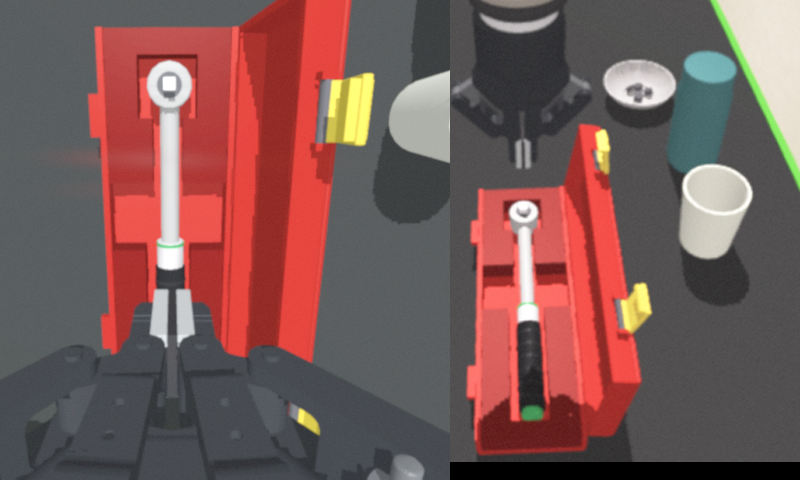

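Run:
```python
from h import *
from scipy.optimize import least_squares
F=pickle.load(open("f0.pkl","rb"))["side"]
S=lambda x,y:np.array((270+(x-410)/2.4,210+y/2.4))
W=lambda P:np.array(P)/1e3@R.from_euler('z',-.0362).as_matrix().T+[.562,-.206,0]
def L(a,b,y,t): return (55-a*np.cos(t)+b*np.sin(t),y,38+a*np.sin(t)+b*np.cos(t))
obs=[(110,0,-165,S(690,463)),(110,26,-165,S(735,461)),(0,26,-165,S(692,555)),(110,0,165,S(633,22)),(110,26,165,S(668,28))]
r=lambda t:np.concatenate([proj(F,W([L(a,b,y,t[0])]))[0]-uv for a,b,y,uv in obs])
o=least_squares(r,[1.7]);print(o.x,np.round(o.fun,1))
s=F["frame"]; t=o.x[0]
for y in(100,-100):
  for ph in (1.2,1.57,1.9,2.1):
    print(y,ph,[np.round(S0,0).tolist() for S0 in proj(F,W([L(113+9*np.cos(ph)+34*np.sin(ph),14-34*np.cos(ph)+9*np.sin(ph),y+d,t) for d in(-16,16)]))])
  
m=cv2.inRange(cv2.cvtColor(s,cv2.COLOR_BGR2HSV),(22,120,120),(35,255,255))
n,l,st,c=cv2.connectedComponentsWithStats(m);print([x.tolist() for x in st[1:] if x[4]>30])
```

```text
[1.71081548] [-0.2 -1.6  1.9 -0.2  0.6 -1.  -0.9 -1.4 -0.3 -2.8]
100 1.2 [[378.0, 236.0], [376.0, 221.0]]
100 1.57 [[386.0, 237.0], [383.0, 222.0]]
100 1.9 [[392.0, 239.0], [389.0, 225.0]]
100 2.1 [[395.0, 242.0], [392.0, 227.0]]
-100 1.2 [[396.0, 350.0], [393.0, 328.0]]
-100 1.57 [[406.0, 350.0], [402.0, 329.0]]
-100 1.9 [[413.0, 353.0], [409.0, 331.0]]
-100 2.1 [[417.0, 355.0], [413.0, 334.0]]
[[376, 223, 8, 30, 120], [392, 332, 22, 35, 491]]
```

arm_command(dp=[[-8, 45, 0], [-16, 90, 0], [-24, 125, 0], [-24, 132, 0], [-24, 132, 40], [-24, 132, 80], [-24, 132, 110], [-24, 132, 117], [-24, 132, 117]], turn=[[0, 0, 0], [0, 0, 0], [0, 0, 0], [0, 0, 0], [0, 0, 0], [0, 0, 0], [0, 0, 0], [0, 0, 0], [0, 0, 0]], fingers=[0, 0, 0, 0, 0, 0, 0, 0, 0])

```text
time_s: 11.3
tool_pos: [0.6937, -0.2108, 0.1314]
orientation: [0.721, 0.693, -0.001, -0.003]
ft_force: [-1.2, 1.3, 0.9]
opening: 0.001
gripper_force: 0.0
```

Run:
```python
from bench import *
from h import *
s=get_state();M=R.from_quat(s["orientation"]).as_matrix();p=s["tool_pos"]
print(s["time_s"],p,s["orientation"],s["ft_force"])
Rc=R.from_euler('z',-.0362).as_matrix()
print("case",Rc.T@(p-[.562,-.206,0]))
for t in [1.71,1.57,1.4,1.2,1.0,.8,.6,.45,.3,.2,.1,.05,0]:
    a=85;C=np.array([55-a*np.cos(t)+26*np.sin(t)+14,0,38+a*np.sin(t)+26*np.cos(t)+22])/1e3
    print(t,np.round(M.T@(Rc@C+[.562,-.206,0]-p)*1e3,0))
```

```text
11.3 [ 0.69373936 -0.21077986  0.13138607] [ 0.72111905  0.69280589 -0.00101492 -0.00250571] [-1.21624037  1.27795429  0.89137836]
case [ 1.31826046e-01 -8.80805492e-06  1.31386067e-01]
1.71 [ -0. -25.  -9.]
1.57 [ -0. -37. -13.]
1.4 [ -0. -52. -17.]
1.2 [ -0. -69. -17.]
1.0 [ -0. -87. -14.]
0.8 [  -0. -103.   -7.]
0.6 [  -0. -118.    3.]
0.45 [  -1. -128.   12.]
0.3 [  -1. -136.   22.]
0.2 [  -1. -141.   30.]
0.1 [  -1. -145.   38.]
0.05 [  -1. -146.   42.]
0 [  -1. -148.   46.]
```

arm_command(dp=[[0, -12, -5], [0, -25, -9], [0, -37, -13], [0, -45, -15], [0, -52, -17], [0, -60, -17], [0, -69, -17], [0, -78, -16], [0, -87, -14], [0, -95, -11], [0, -103, -7], [0, -111, -2], [0, -118, 3], [0, -128, 12], [0, -136, 22], [0, -141, 30], [0, -145, 38], [0, -147, 43], [0, -148, 45], [0, -148, 46]], turn=[[0, 0, 0], [0, 0, 0], [0, 0, 0], [0, 0, 0], [0, 0, 0], [0, 0, 0], [0, 0, 0], [0, 0, 0], [0, 0, 0], [0, 0, 0], [0, 0, 0], [0, 0, 0], [0, 0, 0], [0, 0, 0], [0, 0, 0], [0, 0, 0], [0, 0, 0], [0, 0, 0], [0, 0, 0], [0, 0, 0]], fingers=[0, 0, 0, 0, 0, 0, 0, 0, 0, 0, 0, 0, 0, 0, 0, 0, 0, 0, 0, 0])

```text
time_s: 13.3
tool_pos: [0.5471, -0.2053, 0.0881]
orientation: [0.721, 0.693, 0.0, -0.0]
ft_force: [-0.4, 0.5, -1.2]
opening: -0.002
gripper_force: 0.0
```

arm_command(dp=[[0, 0, 1], [0, 0, 2], [0, 0, 2], [0, 0, 3], [0, 0, 3]], turn=[[0, 0, 0], [0, 0, 0], [0, 0, 0], [0, 0, 0], [0, 0, 0]], fingers=[0, 0, 0, 0, 0])

```text
time_s: 13.8
tool_pos: [0.5472, -0.2053, 0.0861]
orientation: [0.721, 0.693, 0.0, 0.0]
ft_force: [-1.4, 1.1, 5.0]
opening: -0.001
gripper_force: 2.4
```

Run:
```python
from bench import *
from h import *
s=get_state();f=grab_frame("side");t=grab_frame("top");pickle.dump((s,f,t),open("w5.pkl","wb"))
print(s["time_s"],s["tool_pos"],s["ft_force"])
c=cv2.resize(f["frame"][200:460,250:450],None,fx=2.3,fy=2.3,interpolation=cv2.INTER_CUBIC)
d=cv2.resize(t["frame"][200:320,320:490],None,fx=2,fy=2,interpolation=cv2.INTER_CUBIC)
o=np.zeros((600,800,3),np.uint8);o[:c.shape[0],:c.shape[1]]=c;o[:240,460:]=d
cv2.imwrite("pics/w5.png",o)
```

```text
13.8 [ 0.54719316 -0.20532744  0.08606611] [-1.40561811  1.07824122  4.96909509]
```

View pics/w5.png

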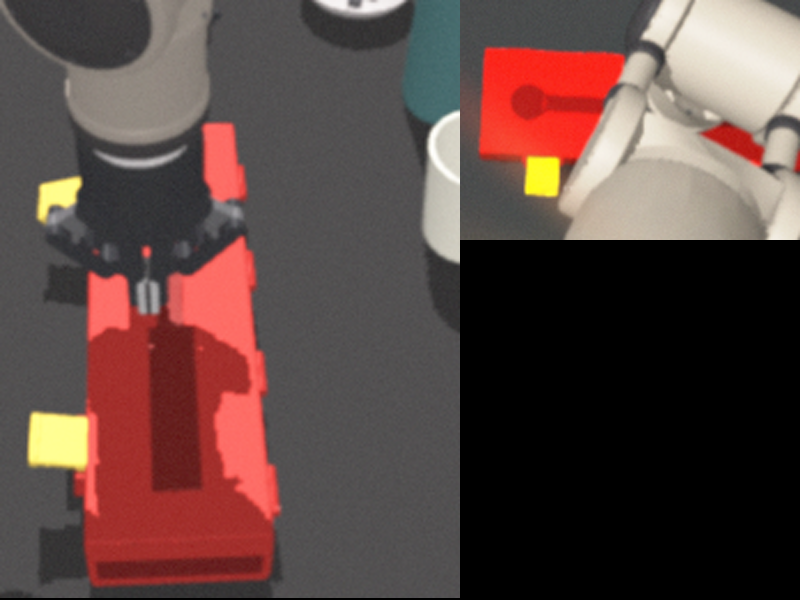

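arm_command(dp=[[0, 0, -30], [20, -20, -50], [50, -45, -50], [80, -70, -45], [100, -75, -40], [100, -75, -36], [100, -75, -36]], turn=[[0, 0, 0], [0, 0, 0], [0, 0, 0], [0, 0, 0], [0, 0, 0], [0, 0, 0], [0, 0, 0]], fingers=[0, 0, 0, 0, 0, 0, 0])

```text
time_s: 14.6
tool_pos: [0.4764, -0.1025, 0.1211]
orientation: [0.721, 0.693, 0.0, 0.0]
ft_force: [0.2, -0.8, 0.2]
opening: -0.003
gripper_force: 0.0
```

```bash
cat > latch.py <<'E'
from bench import *
from h import *
import sys
y=float(sys.argv[1])
s=get_state();M=R.from_quat(s["orientation"]).as_matrix();p=s["tool_pos"]
Rc=R.from_euler('z',-.0362).as_matrix()
print(s["time_s"],"case",Rc.T@(p-[.562,-.206,0]),s["ft_force"])
for x,z in [(-76,95),(-76,80),(-78,72),(-82,64),(-85,55),(-86,47),(-84,40),(-81,33),(-77,28),(-73,25),(-69.5,24),(-67,24)]:
    print((x,z),np.round(M.T@(Rc@(np.array([x-14,y,z+22])/1e3)+[.562,-.206,0]-p)*1e3,0))
E
python3 latch.py 100
```

```text
14.6 case [-0.08931506  0.10031556  0.12114205] [ 0.18364973 -0.78988514  0.23965479]
(-76, 95) [-0. -1.  4.]
(-76, 80) [-0. -1. 19.]
(-78, 72) [-0. -3. 27.]
(-82, 64) [-0. -7. 35.]
(-85, 55) [ -0. -10.  44.]
(-86, 47) [ -0. -11.  52.]
(-84, 40) [-0. -9. 59.]
(-81, 33) [-0. -6. 66.]
(-77, 28) [-0. -2. 71.]
(-73, 25) [-0.  2. 74.]
(-69.5, 24) [-0.  6. 75.]
(-67, 24) [-0.  8. 75.]
```

arm_command(dp=[[0, -1, 19], [0, -3, 27], [0, -7, 35], [0, -9, 40], [0, -10, 44], [0, -11, 48], [0, -11, 52], [0, -9, 59], [0, -6, 66], [0, -2, 71], [0, 2, 74], [0, 4, 75], [0, 6, 75], [0, 6, 75]], turn=[[0, 0, 0], [0, 0, 0], [0, 0, 0], [0, 0, 0], [0, 0, 0], [0, 0, 0], [0, 0, 0], [0, 0, 0], [0, 0, 0], [0, 0, 0], [0, 0, 0], [0, 0, 0], [0, 0, 0], [0, 0, 0]], fingers=[0, 0, 0, 0, 0, 0, 0, 0, 0, 0, 0, 0, 0, 0])

```text
time_s: 16.0
tool_pos: [0.4817, -0.1022, 0.046]
orientation: [0.721, 0.693, -0.0, -0.001]
ft_force: [-4.3, 1.1, -3.1]
opening: -0.002
gripper_force: 1.7
```

arm_command(dp=[[0, 2, 0], [0, 3, 0], [0, 4, 0], [0, 4, 0], [0, 4, 0]], turn=[[0, 0, 0], [0, 0, 0], [0, 0, 0], [0, 0, 0], [0, 0, 0]], fingers=[0, 0, 0, 0, 0])

```text
time_s: 16.5
tool_pos: [0.4821, -0.1021, 0.0455]
orientation: [0.721, 0.693, -0.002, -0.004]
ft_force: [-14.6, -1.3, 0.7]
opening: -0.002
gripper_force: 7.4
```

arm_command(dp=[[0, -10, 0], [0, -25, -5], [0, -30, -40], [0, -25, -80], [-45, -20, -80], [-90, -15, -80], [-135, -12, -80], [-180, -11, -80], [-200, -11, -75], [-200, -11, -75], [-200, -11, -75]], turn=[[0, 0, 0], [0, 0, 0], [0, 0, 0], [0, 0, 0], [0, 0, 0], [0, 0, 0], [0, 0, 0], [0, 0, 0], [0, 0, 0], [0, 0, 0], [0, 0, 0]], fingers=[0, 0, 0, 0, 0, 0, 0, 0, 0, 0, 0])

```text
time_s: 17.6
tool_pos: [0.4671, -0.3018, 0.1213]
orientation: [0.721, 0.693, 0.0, 0.0]
ft_force: [-0.5, -0.1, -0.9]
opening: -0.0
gripper_force: 0.0
```

```bash
python3 latch.py -100
```

```text
17.6 case [-0.09141222 -0.09914242  0.12128018] [-0.45996599 -0.0889649  -0.86639484]
(-76, 95) [-1.  1.  4.]
(-76, 80) [-1.  1. 19.]
(-78, 72) [-1. -1. 27.]
(-82, 64) [-1. -5. 35.]
(-85, 55) [-1. -8. 44.]
(-86, 47) [-1. -9. 52.]
(-84, 40) [-1. -7. 59.]
(-81, 33) [-1. -4. 66.]
(-77, 28) [-1.  0. 71.]
(-73, 25) [-1.  4. 74.]
(-69.5, 24) [-1.  8. 75.]
(-67, 24) [-1. 10. 75.]
```

arm_command(dp=[[-1, 3, 10], [-1, 3, 19], [-1, 1, 27], [-1, -3, 35], [-1, -6, 40], [-1, -8, 44], [-1, -9, 48], [-1, -9, 52], [-1, -7, 59], [-1, -4, 66], [-1, 0, 71], [-1, 4, 74], [-1, 7, 75], [-1, 9, 75], [-1, 11, 75], [-1, 12, 75], [-1, 12, 75]], turn=[[0, 0, 0], [0, 0, 0], [0, 0, 0], [0, 0, 0], [0, 0, 0], [0, 0, 0], [0, 0, 0], [0, 0, 0], [0, 0, 0], [0, 0, 0], [0, 0, 0], [0, 0, 0], [0, 0, 0], [0, 0, 0], [0, 0, 0], [0, 0, 0], [0, 0, 0]], fingers=[0, 0, 0, 0, 0, 0, 0, 0, 0, 0, 0, 0, 0, 0, 0, 0, 0])

```text
time_s: 19.3
tool_pos: [0.4747, -0.3029, 0.0451]
orientation: [0.721, 0.693, -0.002, -0.005]
ft_force: [-18.9, -2.8, 1.2]
opening: 0.001
gripper_force: 9.5
```

arm_command(dp=[[0, -10, 0], [0, -25, -5], [0, -40, -40], [0, -60, -80], [0, -80, -120], [0, -100, -150], [0, -120, -180], [0, -120, -200], [0, -120, -200]], turn=[[0, 0, 0], [0, 0, 0], [0, 0, 0], [0, 0, 0], [0, 0, 0], [0, 0, 0], [0, 0, 0], [0, 0, 0], [0, 0, 0]], fingers=[0, 0, 0, 0, 0, 0, 0, 0, 0])

```text
time_s: 20.2
tool_pos: [0.3603, -0.3001, 0.25]
orientation: [0.721, 0.693, 0.0, 0.005]
ft_force: [1.0, -0.5, -0.2]
opening: 0.001
gripper_force: 0.0
```

Run:
```python
from bench import *
from h import *
s=get_state();f=grab_frame("side");w=grab_frame("wrist");print(s["time_s"],s["tool_pos"],s["ft_force"])
t=grab_frame("top")
o=np.zeros((600,800,3),np.uint8)
o[:480,:400]=cv2.resize(f["frame"][200:440,250:450],None,fx=2,fy=2)
o[:300,400:]=cv2.resize(w["frame"],(400,300));o[300:600,400:]=cv2.resize(t["frame"][80:380,170:570],(400,300))
cv2.imwrite("pics/w6.png",o)
```

```text
20.2 [ 0.36032665 -0.30012243  0.25001315] [ 0.95715993 -0.52129703 -0.17931735]
```

View pics/w6.png

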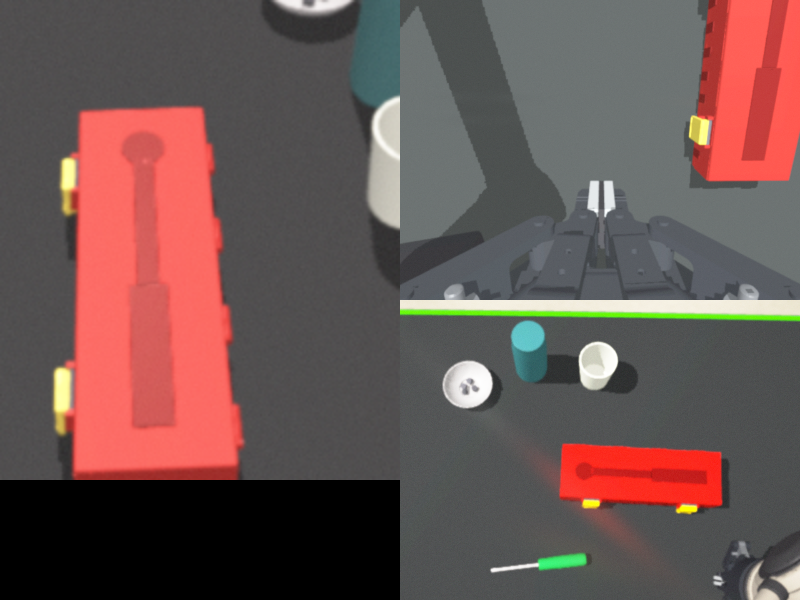

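Run:
```python
from bench import *
from h import *
W=lambda P:np.array(P)/1e3@R.from_euler('z',-.0362).as_matrix().T+[.562,-.206,0]
for n in("side","top"):
  f=grab_frame(n);m=cv2.inRange(cv2.cvtColor(f["frame"],cv2.COLOR_BGR2HSV),(22,100,90),(35,255,255))
  st=cv2.connectedComponentsWithStats(m)[2]
  print(n,[(x[0],x[1],x[0]+x[2],x[1]+x[3]) for x in st[1:].tolist() if x[4]>15])
  for y in(100,-100):
   for ph in(0,.1,.2,.4):
    P=[(-58-s*np.sin(ph)-d*np.cos(ph),y+e,52-s*np.cos(ph)+d*np.sin(ph)) for s in(-2,34) for d in(6.5,11.5) for e in(-16,16)]
    q=proj(f,W(P));print(y,ph,np.round(q.min(0),1),np.round(q.max(0),1))
```

```text
side [(280, 279, 287, 308), (277, 384, 285, 418)]
100 0 [281.7 279.3] [286.5 306.9]
100 0.1 [281.3 278.9] [285.1 306.5]
100 0.2 [279.4 278.5] [285.3 306.2]
100 0.4 [275.9 277.7] [285.7 305.2]
-100 0 [278.4 384. ] [284.3 416.4]
-100 0.1 [278.1 383.7] [282.6 416.1]
-100 0.2 [275.8 383.3] [282.8 415.8]
-100 0.4 [271.5 382.5] [283.2 414.9]
top [(353, 280, 370, 288), (445, 285, 468, 295)]
100 0 [352.4 280.9] [369.2 285.9]
100 0.1 [352.4 280.8] [369.2 287.4]
100 0.2 [352.4 280.6] [369.3 288.8]
100 0.4 [352.4 280.2] [369.3 291.4]
-100 0 [446.1 286. ] [466.3 290.8]
-100 0.1 [446.2 285.9] [466.5 292.3]
-100 0.2 [446.3 285.7] [466.6 293.7]
-100 0.4 [446.7 285.3] [466.9 296.3]
```

arm_command(dp=[[0, 0, 45], [0, 10, 90], [0, 40, 135], [0, 70, 180], [0, 95, 205], [0, 105, 205], [0, 109, 205], [0, 109, 205], [0, 109, 205]], turn=[[0, 0, 0], [0, 0, 0], [0, 0, 0], [0, 0, 0], [0, 0, 0], [0, 0, 0], [0, 0, 0], [0, 0, 0], [0, 0, 0]], fingers=[0, 0, 0, 0, 0, 0, 0, 0, 0])

```text
time_s: 21.35
tool_pos: [0.4678, -0.3037, 0.043]
orientation: [0.721, 0.693, 0.0, 0.001]
ft_force: [0.4, -0.4, -0.0]
opening: -0.001
gripper_force: 0.0
```

arm_command(dp=[[0, 1, 0], [0, 2, 0], [0, 3, 0], [0, 3, 0]], turn=[[0, 0, 0], [0, 0, 0], [0, 0, 0], [0, 0, 0]], fingers=[0, 0, 0, 0])

```text
time_s: 21.75
tool_pos: [0.471, -0.3035, 0.0416]
orientation: [0.721, 0.693, 0.0, 0.0]
ft_force: [-0.7, 0.2, -0.0]
opening: -0.002
gripper_force: 0.0
```

arm_command(dp=[[0, 1, 0], [0, 2, 0], [0, 2, 0]], turn=[[0, 0, 0], [0, 0, 0], [0, 0, 0]], fingers=[0, 0, 0])

```text
time_s: 22.05
tool_pos: [0.4732, -0.3034, 0.0412]
orientation: [0.721, 0.693, 0.0, 0.0]
ft_force: [0.4, 1.2, 0.1]
opening: -0.002
gripper_force: 0.0
```

arm_command(dp=[[0, 2, 0], [0, 4, 0], [0, 6, 0], [0, 6, 0], [0, 6, 0]], turn=[[0, 0, 0], [0, 0, 0], [0, 0, 0], [0, 0, 0], [0, 0, 0]], fingers=[0, 0, 0, 0, 0])

```text
time_s: 22.55
tool_pos: [0.4744, -0.3033, 0.0412]
orientation: [0.721, 0.693, -0.002, -0.004]
ft_force: [-20.2, -1.7, 12.6]
opening: 0.002
gripper_force: 9.7
```

arm_command(dp=[[0, -10, 0], [0, -25, 0], [0, -40, -30], [0, -60, -80], [0, -80, -120], [0, -100, -150], [0, -100, -150], [0, -100, -150]], turn=[[0, 0, 0], [0, 0, 0], [0, 0, 0], [0, 0, 0], [0, 0, 0], [0, 0, 0], [0, 0, 0], [0, 0, 0]], fingers=[0, 0, 0, 0, 0, 0, 0, 0])

```text
time_s: 23.35
tool_pos: [0.3791, -0.2999, 0.1918]
orientation: [0.721, 0.693, 0.0, 0.001]
ft_force: [-0.3, -0.9, -0.2]
opening: -0.003
gripper_force: 0.0
```

Run:
```python
from bench import *
from h import *
for n in("side","top"):
  f=grab_frame(n);m=cv2.inRange(cv2.cvtColor(f["frame"],cv2.COLOR_BGR2HSV),(22,100,90),(35,255,255))
  st=cv2.connectedComponentsWithStats(m)[2]
  print(n,[(x[0],x[1],x[0]+x[2],x[1]+x[3]) for x in st[1:].tolist() if x[4]>15])
print(finish_job())
```

```text
side [(280, 279, 287, 308), (277, 384, 285, 418)]
top [(353, 280, 370, 288), (445, 285, 468, 295)]
the job is handed in; nothing more can be done
None
```

The wrench lies in its pocket with the drive square up, the lid is shut and both latches are folded flat, and the job was handed in at about 23 s; the right latch was confirmed flat by touch, the left only from camera images and its hard stop when folded.

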